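# Find the free flap of the extraction box and push it open

## Task

Three of the four identical flaps in the top of the extraction box are blocked from below; press gently with the closed fingertips on one half of each flap until you find the one that rocks, then push that flap wide open and leave it standing open, so the box can draw off the fumes. Do not force the blocked flaps, grasp nothing, and leave the weight, jar, loupe and vial beside the box where they stand.

Things in the scene. Friction and masses are not known exactly. Their poses are not given: they have to be found in the camera images.
- vent_box: Grey extraction box 268 (x) x 228 (y) x 70 mm, fixed to the table; a black hose spigot sticks 29 mm out of its +x side. In its top, flush with the frame (z = 70 mm), lie four identical aluminium flaps, 2 x 2, centres at x = +-63, y = +-53 mm. Exactly one is free, a different one each run; it looks like the rest. Origin: centre of the underside; z up, at yaw 0 x points away from the robot.
- flap_1 (a joint): Tilt in rad of the near left flap (box frame x -63, y +53 mm): starts within 0.02 of level (0), + when its half towards box +x is down, - when the other half is down; stops at +-1.1; over 0.6 either way is wide open. A blocked flap gives only 2 to 4 mm at its edge (under 0.1 rad). The free one tips under 1 to 3 N pressed 25 to 40 mm from its pivot line and stays where it is left.
- flap_1_top (a point): Middle of the top face of the near left flap, a balanced plate 106 (box x) x 84 (box y) x 6 mm in an opening 110 x 90 mm between frame bars 16 mm wide. It pivots on its middle line along box y, marked by a thin black line; pressing on the line itself moves nothing. The point tilts with the flap. Below the free flap the box is empty for 50 mm below the frame top.
- flap_2 (a joint): Tilt in rad of the near right flap (box frame x -63, y -53 mm): starts within 0.02 of level (0), + when its half towards box +x is down, - when the other half is down; stops at +-1.1; over 0.6 either way is wide open. A blocked flap gives only 2 to 4 mm at its edge (under 0.1 rad). The free one tips under 1 to 3 N pressed 25 to 40 mm from its pivot line and stays where it is left.
- flap_2_top (a point): Middle of the top face of the near right flap, a balanced plate 106 (box x) x 84 (box y) x 6 mm in an opening 110 x 90 mm between frame bars 16 mm wide. It pivots on its middle line along box y, marked by a thin black line; pressing on the line itself moves nothing. The point tilts with the flap. Below the free flap the box is empty for 50 mm below the frame top.
- flap_3 (a joint): Tilt in rad of the far left flap (box frame x +63, y +53 mm): starts within 0.02 of level (0), + when its half towards box +x is down, - when the other half is down; stops at +-1.1; over 0.6 either way is wide open. A blocked flap gives only 2 to 4 mm at its edge (under 0.1 rad). The free one tips under 1 to 3 N pressed 25 to 40 mm from its pivot line and stays where it is left.
- flap_3_top (a point): Middle of the top face of the far left flap, a balanced plate 106 (box x) x 84 (box y) x 6 mm in an opening 110 x 90 mm between frame bars 16 mm wide. It pivots on its middle line along box y, marked by a thin black line; pressing on the line itself moves nothing. The point tilts with the flap. Below the free flap the box is empty for 50 mm below the frame top.
- flap_4 (a joint): Tilt in rad of the far right flap (box frame x +63, y -53 mm): starts within 0.02 of level (0), + when its half towards box +x is down, - when the other half is down; stops at +-1.1; over 0.6 either way is wide open. A blocked flap gives only 2 to 4 mm at its edge (under 0.1 rad). The free one tips under 1 to 3 N pressed 25 to 40 mm from its pivot line and stays where it is left.
- flap_4_top (a point): Middle of the top face of the far right flap, a balanced plate 106 (box x) x 84 (box y) x 6 mm in an opening 110 x 90 mm between frame bars 16 mm wide. It pivots on its middle line along box y, marked by a thin black line; pressing on the line itself moves nothing. The point tilts with the flap. Below the free flap the box is empty for 50 mm below the frame top.
- weight_6: Brown copper pressing weight, round, 41 mm across, 32 mm high; stands loose beside the box, to be left alone. Origin: centre of its underside.
- jar_blue: Jar of blue pigment with a white cap, 37 mm across, 47 mm high; stands loose beside the box, to be left alone. Origin: centre of its underside.
- loupe: Black eye loupe standing on its rim, 37 mm across, 38 mm high; stands loose beside the box, to be left alone. Origin: centre of its underside.
- vial_2: Small glass vial with a black cap, 23 mm across, 51 mm high; stands loose beside the box, to be left alone. Origin: centre of its underside.

How it is judged (in metres and radians):
At the end, for the whole second after the job is handed in: One flap is tilted more than 0.6 rad either way and at rest (under 0.1 rad/s); the other three are within 0.12 rad of level ((((value of joint flap_1 above 0.6 rad or value of joint flap_1 below -0.6 rad) and velocity of joint flap_1 between -0.1 and 0.1 rad/s and value of joint flap_2 between -0.12 and 0.12 rad and value of joint flap_3 between -0.12 and 0.12 rad and value of joint flap_4 between -0.12 and 0.12 rad) or ((value of joint flap_2 above 0.6 rad or value of joint flap_2 below -0.6 rad) and velocity of joint flap_2 between -0.1 and 0.1 rad/s and value of joint flap_1 between -0.12 and 0.12 rad and value of joint flap_3 between -0.12 and 0.12 rad and value of joint flap_4 between -0.12 and 0.12 rad) or ((value of joint flap_3 above 0.6 rad or value of joint flap_3 below -0.6 rad) and velocity of joint flap_3 between -0.1 and 0.1 rad/s and value of joint flap_1 between -0.12 and 0.12 rad and value of joint flap_2 between -0.12 and 0.12 rad and value of joint flap_4 between -0.12 and 0.12 rad) or ((value of joint flap_4 above 0.6 rad or value of joint flap_4 below -0.6 rad) and velocity of joint flap_4 between -0.1 and 0.1 rad/s and value of joint flap_1 between -0.12 and 0.12 rad and value of joint flap_2 between -0.12 and 0.12 rad and value of joint flap_3 between -0.12 and 0.12 rad))); the robot touches nothing.
It fails at once if brown copper pressing weight was moved more than 10 mm or lifted (distance of weight_6 from where it was at the start of the episode above 0.01 m).
It fails at once if jar of blue pigment with a white cap was moved more than 10 mm or lifted (distance of jar_blue from where it was at the start of the episode above 0.01 m).
It fails at once if black eye loupe standing on its rim was moved more than 10 mm or lifted (distance of loupe from where it was at the start of the episode above 0.01 m).
It fails at once if small glass vial with a black cap was moved more than 10 mm or lifted (distance of vial_2 from where it was at the start of the episode above 0.01 m).
It fails at once if the box or a flap was pressed or pushed with more than 45 N (contact force between any of the fingers, the arm and vent_box above 45 N).
It also fails if it takes over 45 s, if anything falls off the work surface, if the arm or the gripper's body presses on something with over 40 N, if the wrist force passes 120 N, or if a joint passes its speed limit or range.

## Robot

A 6-joint arm with a two-finger parallel gripper is mounted at the origin on the work surface; the furniture and walls round the work are solid. World frame = base frame: x ahead of the robot, y to its left, z up, the work surface at z = 0. Lengths are in m, angles in degrees, forces in N, time in s.
With the tool pointing down it reaches from about 0.4 to 0.825 m from the base axis. Payload 7 kg.
Tool frame: the origin (TCP) lies at the very end of the fingers, on their centre line; the grasp point (between the pads) lies 19 mm behind it (ctrl.grasp_offset is the distance from the TCP to the grasp point, in m); z points along the fingers, y is the line along which they close (so a half turn about z gives the same grasp; the last joint's range is limited). The gripper opens to 88 mm and grips with 3 to 60 N. Pads are 19 mm wide; open, the fingers measure 130 mm over their backs; the gripper's body (78 mm by 193 mm) begins 47 mm behind the grasp point.
Start: joints at [-58.665, 20.546, 0.682, 0, -70.136, -16.507], TCP at [0.173, -0.653, 0.227] pointing down, gripper open.
Joint ranges: [-176.03, 176.03], [-82.01, 121.73], [-58.28, 71.71], [-173.87, 95.51], [-174.79, -0.11], [-173.66, 173.66]. Speed limits (degrees/s): [136.94, 136.94, 172.46, 180, 180, 180].

## Interface

Orientations are given as [roll, pitch, yaw] about the fixed x, y, z axes, in that order (R = Rz(yaw) Ry(pitch) Rx(roll)).
In Python, from plant import ctrl gives the robot as it stands. The module is installed in compiled form; this text tells all that it offers.
- The arm moves only by the tool jog_arm, never from a script. Its argument "plan" is a list that holds one entry, the list of rows, each a list of 7 numbers: the opening, from 0 (shut) to 1 (fully open), then the shift along the tool's x, y, z in m, then the turn, a rotation vector about the tool's x, y, z in degrees. A call has 1 to 20 rows; each row is the pose to reach, as a shift and turn from the pose commanded when the call began, along the tool's axes at that moment; what a row does not reach only later rows make up. A row lasts 1/8 s, in which the tool goes at most 62.5 mm and 10.7 degrees, less where a joint would pass 70% of its speed; a pose out of reach is approached as far as the arm can. A call with a gripper value outside its range is refused whole. The fingers move at their own pace and stop on an object; the grip force is fixed at half the most. Time passes only in rows, so rows that repeat a pose let the fingers close. It gives the time, the measured TCP pose, the force, the opening and the grip force at its end, in the units of the state.
- ctrl.get_obs(): the state, without advancing time (a new reading comes with each control period).
- ctrl.snapshot(name): name is "scene" or "top"; returns a dict with "image" (384x512x3 uint8, red, green, blue), "vertical_fov" (degrees; the focal length in pixels is half the picture's height over the tangent of half this angle, whatever the lens; pixels are square), "cx", "cy" (the principal point, pixels), "R" (3x3) and "t" (3): a world point X has camera coordinates R X + t. Camera axes: x right, y down, z forward; pixel columns grow to the right and rows downward; lengths in m; the calibration is good to about 2 mm. A picture is of the moment at which its call begins. There is no depth.
- ctrl.close_job(): hands the job in; it is judged then, once.
The state is a dict: "clock": time; "joint_pos": joint angles; "qvel": joint speeds; "tau": joint torques, N m; "tool_pos": TCP position; "orientation": TCP orientation; "force": force on the tool from outside, world axes, zero at the start; "moment": the same for the moment, N m; "opening": finger opening in m; "gripper_force": force on a finger pad.
Only numpy, scipy, OpenCV 4.12 (cv2) and the standard library are available. Lean on these libraries where they do the work, as an engineer would, in place of code of your own. Each camera call takes 0.05 s, during which the arm holds its last target. There are 200 camera calls.

## Working session

There is one attempt and no reset: what is moved stays moved. The work goes in short steps, Python scripts to look and compute and a tool call to move; the robot and the scene stay as the last step left them, time stands still between calls to the robot, and variables do not carry over. Pictures are saved under pics/ and viewed, at most 10 in all, crops included, and the job is handed in when it is done.

Besides the shell and the picture viewer there is one more tool, called as a command line: name --argument value ..., lists and objects as JSON in quotes. jog_arm: Moves the arm, as the interface text tells. Its arguments: {"type":"object","properties":{"plan":{"type":"array","items":{"type":"array","items":{"type":"array","items":{"type":"number"}}}}},"required":["plan"]}

```bash
mkdir -p pics
python3 - <<'E'
from plant import ctrl
import cv2,numpy as np
o=ctrl.get_obs();print(o)
for n in("scene","top"):
    s=ctrl.snapshot(n);im=s.pop("image");cv2.imwrite(f"pics/{n}0.png",im[:,:,::-1]);print(n,s)
E
```

```text
{'clock': 0.0, 'joint_pos': array([-5.86650502e+01,  2.05913206e+01,  6.32181975e-01, -2.09192354e-02,
       -7.01347551e+01, -1.65074776e+01]), 'qvel': array([ 0.06367621,  0.03688692,  0.09555321,  0.08758012, -0.0358694 ,
       -0.08722979]), 'tau': array([-6.95468661e-04, -5.82728970e+01,  2.93055063e+01,  6.99737549e+00,
        6.85686129e-03, -1.92866296e-04]), 'tool_pos': array([ 0.17259323, -0.65204429,  0.22560937]), 'orientation': array([ 1.79904388e+02, -7.82703039e-03, -1.65179646e+02]), 'force': array([-0.19025561, -0.35215197, -0.19792476]), 'moment': array([ 0.00187848, -0.00012838,  0.00830099]), 'gripper_force': 0.0, 'opening': 0.08797613549260085}
scene {'vertical_fov': 43.85450041901729, 'cx': 249.055271829865, 'cy': 189.67775834282202, 'R': array([[ 0.76218371, -0.64685739, -0.02552457],
       [-0.34993451, -0.37851064, -0.85689879],
       [ 0.54462999,  0.66204623, -0.51485237]]), 't': array([-0.41620624,  0.2388305 ,  0.7467105 ])}
top {'vertical_fov': 45.1350797133669, 'cx': 256.7798346662919, 'cy': 185.17490635101007, 'R': array([[ 0.050938  , -0.99869775,  0.00285123],
       [-0.9738461 , -0.05030302, -0.22157027],
       [ 0.22142516,  0.00850969, -0.97514024]]), 't': array([-0.03659871,  0.57578178,  1.08202133])}
```

View pics/top0.png

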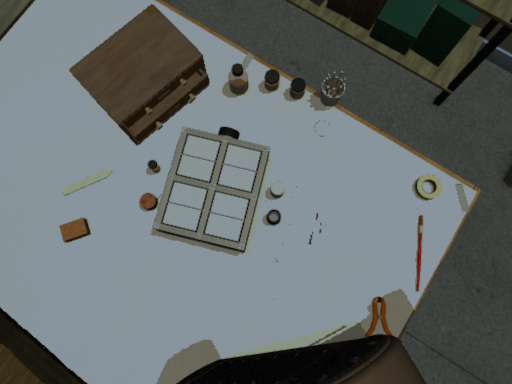

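View pics/scene0.png

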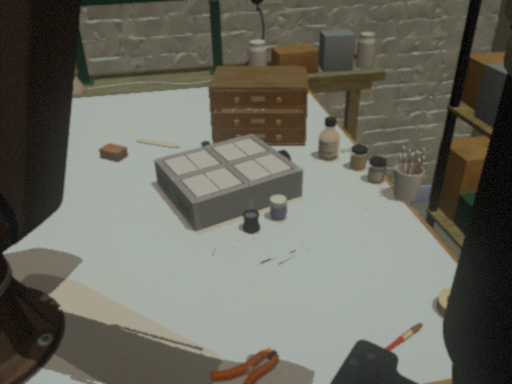

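The top view shows the box with corners near (185,128), (270,150), (238,250) and (155,232). The spigot at (229,132) marks +x. The weight is at (148,201), the vial at (153,166), the jar at (277,189) and the loupe at (274,217). The scene view confirms this, with the box top around (230,170).

```bash
cat > h.py <<'E'
import numpy as np,cv2
from plant import ctrl
def ray(s,u,v):
    f=192/np.tan(np.radians(s["vertical_fov"]/2))
    d=s["R"].T@np.array([(u-s["cx"])/f,(v-s["cy"])/f,1]);c=-s["R"].T@s["t"];return c,d/np.linalg.norm(d)
def onz(s,u,v,z):
    c,d=ray(s,u,v);return c+d*(z-c[2])/d[2]
def proj(s,X):
    f=192/np.tan(np.radians(s["vertical_fov"]/2));p=s["R"]@np.array(X)+s["t"]
    return np.array([s["cx"]+f*p[0]/p[2],s["cy"]+f*p[1]/p[2]])
def tri(a,pa,b,pb):
    A=[];r=[]
    for s,p in((a,pa),(b,pb)):
        c,d=ray(s,*p);P=np.eye(3)-np.outer(d,d);A.append(P);r.append(P@c)
    return np.linalg.lstsq(np.vstack(A),np.hstack(r),rcond=None)[0]
E
python3 - <<'E'
from h import *
S={}
polys={"top":[(185,128),(270,150),(238,250),(155,232)],"scene":[(157,178),(240,137),(302,168),(196,208)]}
for n in polys:
    s=ctrl.snapshot(n);S[n]=s;im=s["image"]
    m=np.zeros(im.shape[:2],np.uint8);cv2.fillPoly(m,[np.array(polys[n])],255);m=cv2.erode(m,np.ones((5,5)))
    g=cv2.cvtColor(im,cv2.COLOR_RGB2GRAY)
    t,_=cv2.threshold(g[m>0].reshape(-1,1),0,255,cv2.THRESH_OTSU)
    b=((g>t)&(m>0)).astype(np.uint8)
    k,l,st,ce=cv2.connectedComponentsWithStats(b,connectivity=4)
    print(n,t)
    for i in range(1,k):
        if st[i,4]>60: print(st[i],ce[i].round(1),onz(s,*ce[i],.07).round(3))
    v=im[:,:,::-1].copy(); v[b>0]=(0,0,255)
    c=v[110:260,140:300] if n=="top" else v[125:240,145:315]
    cv2.imwrite(f"pics/m_{n}.png",cv2.resize(c,None,fx=3,fy=3,interpolation=0))
E
```

```text
top 117.0
[183 135  37  26 625] [200.9 147.7] [0.665 0.138 0.07 ]
[224 145  36  26 639] [241.7 157.4] [0.645 0.034 0.07 ]
[177 155  37  26 648] [195.2 167.6] [0.613 0.148 0.07 ]
[219 165  36  26 657] [236.3 177.6] [0.592 0.045 0.07 ]
[169 182  38  27 674] [187.3 195.3] [0.541 0.162 0.07 ]
[ 205  192   43   49 1393] [226.2 216.1] [0.495 0.063 0.07 ]
[163 203  38  28 698] [181.4 216.2] [0.489 0.172 0.07 ]
scene 137.0
[217 140  47  21 487] [238.3 150.3] [0.632 0.138 0.07 ]
[234 154  56  27 800] [261.4 166.8] [0.617 0.038 0.07 ]
[175 155  44  20 317] [198.6 164.9] [0.518 0.143 0.07 ]
[183 168  58  29 936] [210.8 181.5] [0.494 0.062 0.07 ]
```

Run:
```python
from h import *
from scipy.spatial.transform import Rotation as R
S={n:ctrl.snapshot(n) for n in("top","scene")}
print("F2,F4 tri",tri(S["top"],(226.2,216.1),S["scene"],(210.8,181.5)),tri(S["top"],(239,167.6),S["scene"],(261.4,166.8)))
F={1:(.515,.167),2:(.495,.063),3:(.639,.143),4:(.619,.039)}
P=np.array(list(F.values()));c=P.mean(0);d=(P[2]+P[3]-P[0]-P[1]);yaw=np.degrees(np.arctan2(d[1],d[0]));print(c,yaw)
o=ctrl.get_obs();R0=R.from_euler("xyz",[180,0,-165.18],degrees=True);p0=np.array([.173,-.653,.227])
rb=R.from_euler("z",yaw,degrees=True)
tg=np.r_[c,0]+rb.apply([-.098,-.053,.1]);print("target",tg)
print("shift",R0.inv().apply(tg-p0))
print("turn",(R0.inv()*R.from_euler("xyz",[180,0,180+yaw],degrees=True)).as_rotvec(degrees=True))
```

```text
F2,F4 tri [0.49479922 0.06341859 0.0691328 ] [0.61849797 0.03953783 0.06882509]
[0.567 0.103] -10.954062643398338
target [0.46071441 0.06958781 0.1       ]
shift [-0.4629692  0.6249578  0.127    ]
turn [ 1.42442987e-30 -3.15641233e-15  2.57740626e+01]
```

Triangulated flap heights of 69 mm match the given 70 mm, so I'm moving over flap 2's near half.

jog_arm --plan '[[[0,-0.031,0.042,0,0,0,2],[0,-0.062,0.083,0,0,0,4],[0,-0.093,0.125,0,0,0,6],[0,-0.123,0.167,0,0,0,8],[0,-0.154,0.208,0,0,0,10],[0,-0.185,0.25,0,0,0,12],[0,-0.216,0.292,0,0,0,14],[0,-0.247,0.333,0,0,0,16],[0,-0.278,0.375,0,0,0,18],[0,-0.309,0.417,0,0,0,20],[0,-0.34,0.458,0,0,0,22],[0,-0.37,0.5,0.02,0,0,24],[0,-0.401,0.542,0.04,0,0,25.8],[0,-0.432,0.583,0.06,0,0,25.8],[0,-0.463,0.625,0.08,0,0,25.8],[0,-0.463,0.625,0.107,0,0,25.8],[0,-0.463,0.625,0.127,0,0,25.8],[0,-0.463,0.625,0.127,0,0,25.8]]]'

```text
clock: 2.55
tool_pos: [0.4594, 0.0698, 0.0984]
orientation: [-179.9, -0.1, 169.0]
force: [0.0, -0.3, -0.4]
opening: 0.0008
gripper_force: 0.0
```

jog_arm --plan '[[[0,0,0,0.022,0,0,0],[0,0,0,0.026,0,0,0],[0,0,0,0.029,0,0,0],[0,0,0,0.031,0,0,0],[0,0,0,0.031,0,0,0]]]'

```text
clock: 3.18
tool_pos: [0.4608, 0.0703, 0.0691]
orientation: [180.0, 0.0, 169.0]
force: [-0.5, -0.2, 0.7]
opening: 0.0005
gripper_force: 0.3
```

jog_arm --plan '[[[0,0,0,0.001,0,0,0],[0,0,0,0.002,0,0,0],[0,0,0,0.003,0,0,0],[0,0,0,0.003,0,0,0]]]'

```text
clock: 3.68
tool_pos: [0.4609, 0.0704, 0.0676]
orientation: [180.0, 0.1, 169.1]
force: [-8.3, 0.2, 23.6]
opening: 0.0006
gripper_force: 12.3
```

Flap 2 is blocked: 24 N at 2–3 mm. Next is flap 1.

jog_arm --plan '[[[0,0,0,-0.015,0,0,0],[0,0,0.035,-0.02,0,0,0],[0,0,0.07,-0.02,0,0,0],[0,0,0.106,-0.018,0,0,0],[0,0,0.106,-0.01,0,0,0],[0,0,0.106,-0.006,0,0,0],[0,0,0.106,-0.004,0,0,0],[0,0,0.106,-0.002,0,0,0],[0,0,0.106,-0.001,0,0,0],[0,0,0.106,-0.001,0,0,0]]]'

```text
clock: 4.92
tool_pos: [0.4806, 0.174, 0.0666]
orientation: [180.0, 0.0, 169.0]
force: [-0.6, 0.0, 0.0]
opening: 0.0007
gripper_force: 0.2
```

jog_arm --plan '[[[0,0,0,0.001,0,0,0],[0,0,0,0.002,0,0,0],[0,0,0,0.002,0,0,0]]]'

```text
clock: 5.3
tool_pos: [0.4807, 0.1743, 0.0646]
orientation: [180.0, 0.0, 169.0]
force: [-0.4, -1.6, 1.6]
opening: 0.0004
gripper_force: 0.5
```

jog_arm --plan '[[[0,0,0,0.001,0,0,0],[0,0,0,0.002,0,0,0],[0,0,0,0.002,0,0,0]]]'

```text
clock: 5.68
tool_pos: [0.4807, 0.1744, 0.0625]
orientation: [180.0, 0.0, 169.0]
force: [0.9, 0.6, 0.8]
opening: 0.0007
gripper_force: 0.4
```

jog_arm --plan '[[[0,0,0,0.001,0,0,0],[0,0,0,0.002,0,0,0],[0,0,0,0.004,0,0,0],[0,0,0,0.004,0,0,0]]]'

```text
clock: 6.18
tool_pos: [0.4804, 0.1742, 0.0583]
orientation: [-180.0, -0.0, 169.0]
force: [0.4, 0.6, 0.3]
opening: 0.0001
gripper_force: 0.3
```

Flap 1 gives way under about 1 N at 11 mm, so it is the free one. I'm pushing it open.

jog_arm --plan '[[[0,0,0,0.002,0,0,0],[0,0,0,0.005,0,0,0],[0,0,0,0.008,0,0,0],[0,0,0,0.011,0,0,0],[0,0,0,0.011,0,0,0]]]'

```text
clock: 6.8
tool_pos: [0.4802, 0.174, 0.0471]
orientation: [-180.0, -0.0, 169.0]
force: [-0.4, 0.7, -0.5]
opening: 0.0006
gripper_force: 0.1
```

jog_arm --plan '[[[0,0,0,0.002,0,0,0],[0,0,0,0.005,0,0,0],[0,0,0,0.007,0,0,0],[0,0,0,0.009,0,0,0],[0,0,0,0.009,0,0,0]]]'

```text
clock: 7.42
tool_pos: [0.4804, 0.1742, 0.0383]
orientation: [-180.0, -0.0, 169.0]
force: [0.3, 0.2, 0.6]
opening: 0.0007
gripper_force: 0.2
```

jog_arm --plan '[[[0,0,0,-0.005,0,0,0],[0,0,0,-0.015,0,0,0],[0,0,0,-0.035,0,0,0],[0,0,0,-0.07,0,0,0],[0,0,0,-0.12,0,0,0],[0,0,0,-0.16,0,0,0],[0,0,-0.06,-0.18,0,0,0],[0,0,-0.12,-0.18,0,0,0],[0,0,-0.18,-0.18,0,0,0],[0,0,-0.24,-0.18,0,0,0],[0,0,-0.3,-0.18,0,0,0],[0,0,-0.36,-0.18,0,0,0],[0,0,-0.42,-0.18,0,0,0],[0,0,-0.42,-0.18,0,0,0],[0,0,-0.42,-0.18,0,0,0]]]'

```text
clock: 9.3
tool_pos: [0.4003, -0.2383, 0.219]
orientation: [180.0, 0.0, 168.9]
force: [-0.4, 0.8, 1.2]
opening: 0.0006
gripper_force: 0.0
```

Run:
```python
from h import *
a=ctrl.snapshot("top")["image"][110:260,130:300,::-1];b=ctrl.snapshot("scene")["image"][120:250,130:320,::-1]
a=cv2.resize(a,(400,353));b=cv2.resize(b,(400,274));b=cv2.copyMakeBorder(b,0,79,0,0,0)
cv2.imwrite("pics/end.png",np.hstack([a,b]));print(ctrl.get_obs()["force"])
```

```text
[-0.84245246  0.79849148  0.79326884]
```

View pics/end.png

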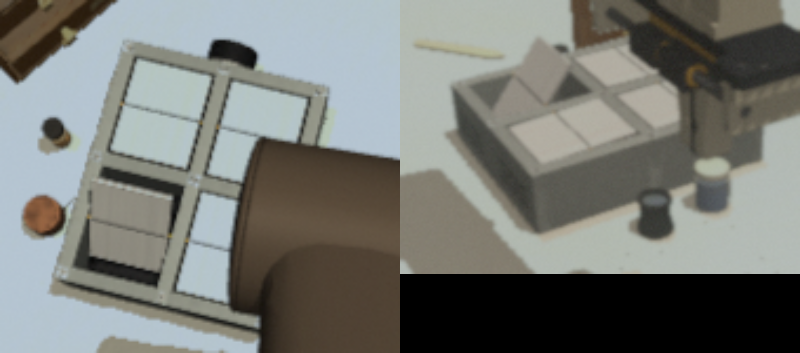

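The left crop shows flap 1 standing open, with its raised edge near (133,187). The other flaps are level and the loose items have not moved. I'll check the angle from the raised edge before handing in.

Run:
```python
from h import *
s=ctrl.snapshot("top");e=np.array([np.cos(np.radians(-10.95)),np.sin(np.radians(-10.95)),0])
for t in(.4,.6,.8,.9,1.0): print(t,proj(s,np.array([.515,.167,.068])+.053*(np.cos(t)*e+np.array([0,0,np.sin(t)]))).round(1))
```

```text
0.4 [188.7 185.2]
0.6 [187.6 186.3]
0.8 [186.4 188.3]
0.9 [185.7 189.6]
1.0 [185. 191.]
```

The observed edge at (186.5,189.5) matches a tilt of about 0.9 rad, in agreement with the push depth.

```bash
python3 -c "
from plant import ctrl
print(ctrl.close_job())"
```

```text
the job is handed in; nothing more can be done
None
```

Flap 1 (near left) is the free one and now stands open at about 0.9 rad; flap 2 pushed back with 24 N, flaps 3 and 4 never needed pressing, the loose items were left alone, and the job is handed in (no verdict was shown).

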